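# Index the tube carousel to its next station and lock it

### The arm

A 7-joint arm with a two-finger parallel gripper is mounted at the origin on the work surface. World frame = base frame: x ahead of the robot, y to its left, z up, the work surface at z = 0. Lengths are in mm, angles in rad, forces in N, time in s.
With the tool pointing down it reaches from about 350 to 900 mm from the base axis. Payload 7.2 kg.
Tool frame: the origin (TCP) lies at the very end of the fingers, on their centre line; the grasp point (between the pads) lies 19 mm behind it; z points along the fingers, y is the line along which they close (so a half turn about z gives the same grasp; the last joint's range is limited). The gripper opens to 85 mm and grips with 20 to 120 N. Pads are 22 mm wide; open, the fingers measure 114 mm over their backs; the gripper's body (76 mm by 85 mm) begins 54 mm behind the grasp point. The pads swing forward as they close: fully open they stand 13 mm farther back than shut.
Start: joints at [1.215, 0.411, -0.013, 1.596, 0.006, 1.134, -0.082], TCP at [177.39, -599.301, 231.297] pointing down, gripper open.
Joint ranges: [-2.95, 2.95], [-0.29, 1.99], [-1.47, 1.44], [0.14, 2.54], [-1.03, 4.17], [0.13, 1.85], [-2.86, 2.86]. Speed limits (rad/s): [2.39, 2.39, 3.01, 3.01, 3.14, 3.14, 3.14].

### API

Orientations are given as a unit quaternion [w, x, y, z].
In Python, from station import ctrl gives the robot as it stands.
- The arm moves only by the shell command python3 -m creep 'ROWS' [FORCE]. ROWS is JSON, a list of rows, each an object of numbers: "x", "y", "z": the shift along the tool's x, y, z in m; "ax", "ay", "az": the turn, a rotation vector about the tool's x, y, z in rad; "claw": the opening, from 0 (shut) to 1 (fully open). A call has exactly 5 rows; each row shifts and turns the commanded pose from where the row before left it, along the tool's axes as they then stand; what a row does not reach is not made up. A row lasts 1/8 s, in which the tool goes at most 62.5 mm and 10.7 degrees, less where a joint would pass 70% of its speed; a pose out of reach is approached as far as the arm can. A call with a gripper value outside its range is refused whole. The fingers move at their own pace and stop on an object; FORCE is the grip in N (left out, the last holds). Time passes only in rows, so rows that do not move let the fingers close, or fill a call up. It gives the time, the measured TCP pose, the force, the opening and the grip force at its end, in the units of the state.
- ctrl.get_obs(): the state, without advancing time (a new reading comes with each control period).
- ctrl.read_camera(name): name is "scene" or "top"; returns a dict with "img" (420x560x3 uint8, blue, green, red), "depth" (420x560 float32, mm along the optical axis (not along the pixel's ray), 0 where there is no reading), "camera_matrix" (3x3 intrinsics, pixels), "position" and "attitude" of the camera in the world. Camera axes: x right, y down, z forward; pixel columns grow to the right and rows downward; lengths in mm; the calibration is good to about 2 mm. A picture is of the moment at which its call begins.
- ctrl.hand_in(): hands the job in; it is judged then, once.
Trained networks look in the newest picture that a camera, given by its name, has taken for a name from the list of things; names that differ only in an ending like _2 or _b are one class to them, and where a whole thing is asked for, a point or a joint stands for the part that bears it (a point fixed in the world has none). Each returns a list of dicts, best first, with "score" (0 to 1); they miss things now and then, are a little off and sometimes report something else, mostly with a low value. They report only what shows in the picture. A call takes as long as a camera call.
- ctrl.find_in(label, camera): "extent" ([left, top, right, bottom] in pixels, round what is visible of it).
- ctrl.place_of(label, camera): "position" ([column, row] in pixels: a listed point, or the origin of a listed thing).
The state is a dict: "time": time; "joint_pos": joint angles; "qvel": joint speeds; "joint_torque": joint torques, N m; "tool_pos": TCP position; "eef_rot": TCP orientation; "ft_force": force on the tool from outside, world axes, zero at the start; "ft_torque": the same for the moment, N m; "gripper_width": finger opening in mm; "grasp_force": force on a finger pad.
Only numpy, scipy, OpenCV 4.12 (cv2) and the standard library are available. Lean on these libraries where they do the work, as an engineer would, in place of code of your own. Each camera call takes 0.05 s, during which the arm holds its last target. There are 200 camera calls.

### The job

The tube carousel has been left between two stations. With the gripper, push its blue post round counterclockwise (seen from above) until the table clicks over its detent and comes up against its stop, then press the green lock button fully down and let go of everything. Never push on the turning table or its post harder than 15 N, nor on the button harder than 25 N, and leave the tip box, bottle and trough where they stand.

Things in the scene. Friction and masses are not known exactly. Their poses are not given: they have to be found in the camera images.
- index_base: White fixed round base of the carousel, 248 mm across and 44 mm high, bolted to the bench. Origin: on the bench, on the table's axis of rotation; z up. A white block 52 x 60 x 60 mm high on its -y side carries the lock button. The base stands at varying places and yaws.
- carousel: Round aluminium table that turns on the base, 240 mm across, top face 56 mm above the bench. Origin on the axis, at bench height; its frame turns with it. Its station, at a hard stop, differs each time and cannot be seen: it comes between 0.42 and 1.55 rad counterclockwise of the start and must be felt. Drag about 1 N at the post. Green chevrons show the way. It cannot be turned far back.
- hub (a point): Point on the axis, on the table's top face, 56 mm above the bench. A ring of capped tubes stands 55 mm from the axis, caps 21 mm across, tops 96 mm above the bench. About 0.2 rad before the stop the push at the post grows to some 3 to 5 N; about 0.09 rad before it the table snaps on by itself into the notch, against the stop. Beyond that it is rigid and the force climbs.
- post (a point): Push post: upright, blue, 18 mm across, fixed to the table 100 mm from the axis, its top 110 mm above the bench (lowest 10 mm a steel neck 12 mm across). The point is on its centre line, 88 mm above the bench. It starts on the robot's side of the table, 2.40 to 2.80 rad from the base's x axis. Nothing else stands on the table beyond 68 mm from the axis.
- lock (a joint): Lock button travel (m): 0 up, 0.012 fully down. It moves straight down under about 3 N, has no spring and stays where it is left. Inside, it is blocked after about 2 mm unless the table is clicked into its station; when down, it locks the table.
- lock_top (a point): Centre of the top of the green lock button, 30 mm across; 88 mm above the bench when up, 76 mm when down. It sits on the base block, 150 mm from the axis on the base's -y side.
- tip_box: Loose box of purple pipette tips, 85 x 120 x 62 mm high; origin at the centre of its underside. Leave it alone.
- reagent: Loose clear bottle with a blue cap, 62 mm across, 130 mm high; origin at the centre of its underside. Leave it alone.
- reservoir: Loose white open trough, 75 x 125 x 35 mm high; origin at the centre of its underside. Leave it alone.

How it is judged:
By the outcome, as a careful person would: the job done as asked, in the order asked, and still so for the second after the job is handed in, with the robot touching nothing.
It also fails if it takes over 72 s, if anything falls off the work surface, if the arm or the gripper's body presses on something with over 40 N, if the wrist force passes 120 N, or if a joint passes its speed limit or range.

## Working session

There is one attempt and no reset: what is moved stays moved. The work goes in short steps, Python scripts to look and compute and a shell command to move; the robot and the scene stay as the last step left them, time stands still between calls to the robot, and variables do not carry over. Pictures are saved under pics/ and viewed, at most 10 in all, crops included, and the job is handed in when it is done.

```bash
mkdir -p pics; cat > h.py <<'E'
import numpy as np, cv2
from scipy.spatial.transform import Rotation as R
from station import ctrl
def rot(q): return R.from_quat([q[1],q[2],q[3],q[0]])
def ray(c,p):
    K=np.array(c["camera_matrix"]);d=np.linalg.inv(K)@[p[0],p[1],1.]
    return np.array(c["position"]),rot(c["attitude"]).apply(d) if len(np.ravel(c["attitude"]))==4 else np.array(c["attitude"])@d
def atz(c,p,z):
    o,d=ray(c,p);return o+d*(z-o[2])/d[2]
E
python3 - <<'E'
from h import *
o=ctrl.get_obs();print(o["time"],o["tool_pos"],o["eef_rot"],o["ft_force"],o["gripper_width"])
Z=dict(index_base=0,hub=56,post=88,lock_top=88,tip_box=0,reagent=0,reservoir=0)
for n in("scene","top"):
    c=ctrl.read_camera(n);cv2.imwrite(f"pics/{n}0.png",c["img"]);print(n,c["position"],c["attitude"])
    for k,z in Z.items():
        for r in ctrl.place_of(k,n)[:2]: print(k,round(r["score"],2),np.round(r["position"],1),np.round(atz(c,r["position"],z),1))
E
```

```text
0.0 [ 177.23058349 -598.78592086  230.45310845] [-8.06984564e-04  9.89658050e-01  1.43444275e-01 -1.79782826e-04] [ 0.39279817 -0.73094577  0.92434175] 85.49018082620933
scene [1533.35309752  311.08613563  841.61697502] [-0.27572858  0.53328519  0.71501291 -0.35824182]
index_base 0.78 [276.6 241.9] [566.  21.   0.]
hub 0.62 [277.6 224.7] [566.   23.4  56. ]
post 0.75 [300.6 196.1] [473.6  57.1  88. ]
lock_top 0.61 [219.1 201.9] [ 559.3 -132.8   88. ]
lock_top 0.58 [275.3 243.5] [673.5  50.2  88. ]
tip_box 0.63 [378.6 251.9] [528.7 275.6   0. ]
reagent 0.96 [169.8 216.9] [ 549.9 -285.2    0. ]
reservoir 0.73 [357.7 210.2] [369.3 196.    0. ]
top [ 386.52854334   31.32415517 1122.15072106] [ 0.05760373 -0.70228579  0.70701389 -0.06006531]
index_base 0.94 [282.9 215.5] [556.4  14.    0. ]
hub 0.68 [282.3 212.9] [553.7  16.1  56. ]
post 0.68 [262.5 252. ] [465.   59.3  88. ]
lock_top 0.61 [348.1 203. ] [ 569.4 -125.7   88. ]
lock_top 0.48 [260.8 250. ] [469.3  62.9  88. ]
tip_box 0.97 [172. 233.] [517.1 271.2   0. ]
reagent 0.59 [412.5 215. ] [ 555.6 -288.6    0. ]
reservoir 0.8 [202.9 295.9] [373.2 197.    0. ]
reservoir 0.18 [408.6 219. ] [ 546.2 -279.     0. ]
```

```bash
ls; ls pics
```

```text
h.py
pics
scene0.png
top0.png
```

View pics/top0.png

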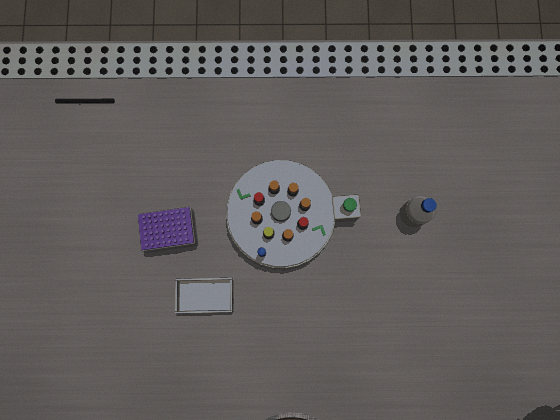

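View pics/scene0.png

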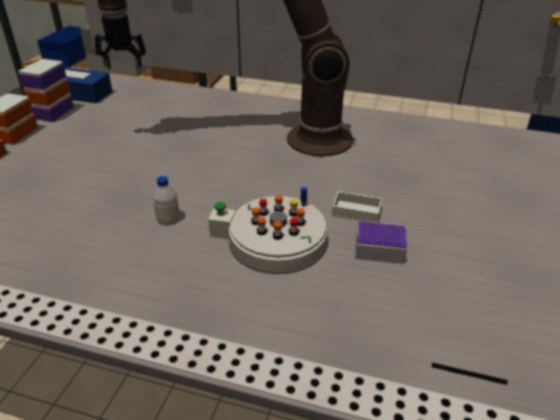

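The top view shows the post at about (262,252), the hub at (281,211) and the button at (349,205). The networks agree with this. Next I'll refine those positions using colour and depth.

```bash
python3 - <<'E'
from h import *
from scipy.optimize import least_squares
for n in("top","scene"):
    c=ctrl.read_camera(n);im=c["img"];hsv=cv2.cvtColor(im,cv2.COLOR_BGR2HSV);D=c["depth"]
    v,u=np.mgrid[:420,:560];K=np.array(c["camera_matrix"])
    P=np.stack([(u-K[0,2])/K[0,0]*D,(v-K[1,2])/K[1,1]*D,D],-1).reshape(-1,3)
    W=(rot(c["attitude"]).apply(P)+c["position"]).reshape(420,560,3)
    near=(np.hypot(W[...,0]-560,W[...,1]-18)<200)&(D>0)
    m=near&(W[...,2]>48)&(W[...,2]<64)&(np.hypot(W[...,0]-560,W[...,1]-18)<135);Q=W[m]
    hull=cv2.convexHull(Q[:,:2].astype(np.float32))[:,0]
    s=least_squares(lambda p:np.hypot(hull[:,0]-p[0],hull[:,1]-p[1])-p[2],[560,18,120],loss="soft_l1")
    print(n,"table",np.round(s.x,1),"z",np.median(Q[:,2]))
    for k,lo,hi,zr in(("post",(100,90,30),(130,255,255),(66,116)),("lock",(40,90,40),(85,255,255),(70,95))):
        m=near&(cv2.inRange(hsv,lo,hi)>0)&(W[...,2]>zr[0])&(W[...,2]<zr[1]);Q=W[m]
        if len(Q):
            t=Q[Q[:,2]>Q[:,2].max()-8]
            print(k,len(Q),"mean",Q.mean(0).round(1),"top",t.mean(0).round(1),"px",u[m].mean().round(1),v[m].mean().round(1))
E
```

```text
top table [556.6  19.  119.7] z 56.201424620588455
post 59 mean [464.3  61.3 107.2] top [465.   61.4 109.5] px 261.3 251.6
lock 137 mean [ 567.  -129.1   87.8] top [ 567.  -129.    88.4] px 349.7 204.1
scene table [558.6  14.9 123.6] z 55.59809563161093
post 73 mean [471.6  64.   92.9] top [470.4  63.  109. ] px 303.5 194.5
lock 69 mean [ 571.7 -126.6   86. ] top [ 571.1 -127.3   87. ] px 219.6 205.7
```

```bash
python3 -m creep '[{"x":0.0325,"y":-0.0385,"claw":0},{"x":0.0325,"y":-0.0385,"claw":0},{"x":0.0325,"y":-0.0385,"claw":0},{"x":0.0325,"y":-0.0385,"claw":0},{"x":0.0325,"y":-0.0385,"claw":0}]' 30
python3 -m creep '[{"x":0.0325,"y":-0.0385,"claw":0},{"x":0.0325,"y":-0.0385,"claw":0},{"x":0.0325,"y":-0.0385,"claw":0},{"x":0.0325,"y":-0.0385,"claw":0},{"x":0.0325,"y":-0.0385,"claw":0}]'
```

```text
invalid input
invalid input
```

```bash
python3 -m creep '[{"x":0.0325,"y":-0.0385,"z":0,"ax":0,"ay":0,"az":0,"claw":0},{"x":0.0325,"y":-0.0385,"z":0,"ax":0,"ay":0,"az":0,"claw":0},{"x":0.0325,"y":-0.0385,"z":0,"ax":0,"ay":0,"az":0,"claw":0},{"x":0.0325,"y":-0.0385,"z":0,"ax":0,"ay":0,"az":0,"claw":0},{"x":0.0325,"y":-0.0385,"z":0,"ax":0,"ay":0,"az":0,"claw":0}]' 30
```

```text
time: 1.52
tool_pos: [279.1, -367.1, 231.5]
eef_rot: [0.0, 0.99, 0.143, 0.0]
ft_force: [0.4, 0.1, 0.4]
gripper_width: 0.3
grasp_force: 0.0
```

```bash
python3 -m creep '[{"x":0.0325,"y":-0.0385,"z":0,"ax":0,"ay":0,"az":0,"claw":0},{"x":0.0325,"y":-0.0385,"z":0,"ax":0,"ay":0,"az":0,"claw":0},{"x":0.0325,"y":-0.0385,"z":0,"ax":0,"ay":0,"az":0,"claw":0},{"x":0.0325,"y":-0.0385,"z":0,"ax":0,"ay":0,"az":0,"claw":0},{"x":0.0325,"y":-0.0385,"z":0,"ax":0,"ay":0,"az":0,"claw":0}]'
python3 -m creep '[{"x":0.0325,"y":-0.0385,"z":0,"ax":0,"ay":0,"az":0,"claw":0},{"x":0.0325,"y":-0.0385,"z":0,"ax":0,"ay":0,"az":0,"claw":0},{"x":0.0325,"y":-0.0385,"z":0,"ax":0,"ay":0,"az":0,"claw":0},{"x":0.0325,"y":-0.0385,"z":0,"ax":0,"ay":0,"az":0,"claw":0},{"x":0.0325,"y":-0.0385,"z":0,"ax":0,"ay":0,"az":0,"claw":0}]'
python3 -m creep '[{"x":0,"y":0,"z":0,"ax":0,"ay":0,"az":-0.171,"claw":0},{"x":0,"y":0,"z":0,"ax":0,"ay":0,"az":-0.171,"claw":0},{"x":0,"y":0,"z":0,"ax":0,"ay":0,"az":-0.171,"claw":0},{"x":0,"y":0,"z":0,"ax":0,"ay":0,"az":-0.171,"claw":0},{"x":0,"y":0,"z":0,"ax":0,"ay":0,"az":-0.171,"claw":0}]'
cat > s.py <<'E'
from h import *
C=np.array([556.5,19.5])
def st():
    o=ctrl.get_obs();r=rot(o["eef_rot"]);x,y,z=r.as_matrix().T
    d=np.array(o["tool_pos"])[:2]-C;f=np.array(o["ft_force"])
    print("t",round(o["time"],2),"yaw",np.arctan2(x[1],x[0]).round(3),"polar",np.hypot(*d).round(1),(np.arctan2(d[1],d[0])%(2*np.pi)).round(3),"z",np.round(o["tool_pos"][2],1),"F tool",(r.inv().apply(f)).round(2),"j7",round(o["joint_pos"][6],2))
    return o,r
def go(x,y,z):
    o,r=st();print("tool shift",r.inv().apply(np.array([x,y,z])-o["tool_pos"]).round(1))
if __name__=="__main__": st()
E
python3 -c "
from s import *
go(480,93,75)"
```

```text
time: 2.15
tool_pos: [380.3, -136.4, 231.7]
eef_rot: [0.0, 0.99, 0.143, 0.0]
ft_force: [1.2, -0.2, 0.3]
gripper_width: -0.2
grasp_force: 0.0
time: 2.78
tool_pos: [481.6, 94.2, 231.6]
eef_rot: [0.0, 0.99, 0.143, 0.0]
ft_force: [1.1, -0.9, -0.6]
gripper_width: -0.1
grasp_force: 0.0
time: 3.4
tool_pos: [480.9, 92.8, 231.4]
eef_rot: [0.0, 0.84, 0.543, 0.0]
ft_force: [0.1, -0.1, 0.1]
gripper_width: 0.0
grasp_force: 0.0
t 3.4 yaw 1.148 polar 105.2 2.372 z 231.4 F tool [ 0.01  0.16 -0.1 ] j7 -0.9
tool shift [ -0.2  -1.  156.4]
```

```bash
python3 -m creep '[{"x":0,"y":0,"z":0.03,"ax":0,"ay":0,"az":0,"claw":0},{"x":0,"y":0,"z":0.04,"ax":0,"ay":0,"az":0,"claw":0},{"x":0,"y":0,"z":0.04,"ax":0,"ay":0,"az":0,"claw":0},{"x":0,"y":0,"z":0.03,"ax":0,"ay":0,"az":0,"claw":0},{"x":0,"y":0,"z":0.016,"ax":0,"ay":0,"az":0,"claw":0}]'
python3 - <<'E'
from s import *
st()
c=ctrl.read_camera("scene");cv2.imwrite("pics/a.png",cv2.resize(c["img"][140:280,200:400],None,fx=4,fy=4))
E
```

```text
time: 4.03
tool_pos: [480.3, 92.6, 74.0]
eef_rot: [-0.0, 0.841, 0.541, -0.001]
ft_force: [1.0, 0.6, -0.2]
gripper_width: -0.1
grasp_force: 0.0
t 4.03 yaw 1.143 polar 105.6 2.377 z 74.0 F tool [0.95 0.7  0.22] j7 -1.1
```

View pics/a.png

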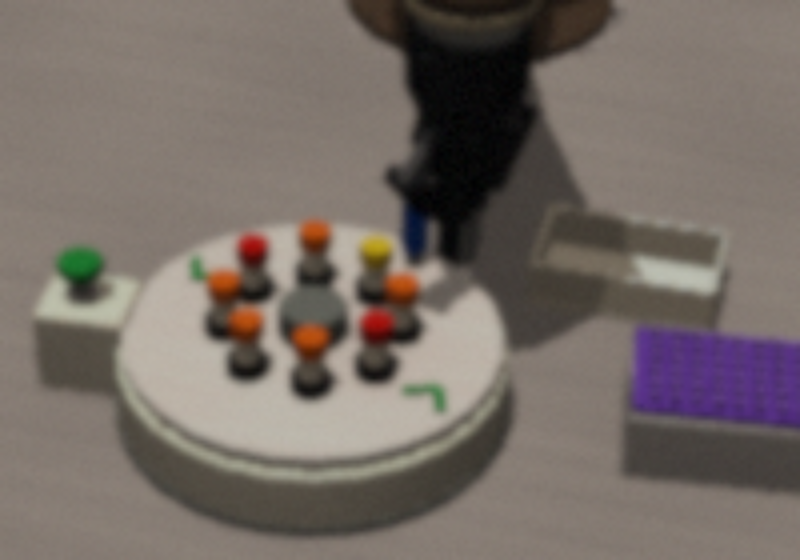

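```bash
python3 -m creep '[{"x":-0.003,"y":0,"z":0,"ax":0,"ay":0,"az":0,"claw":0},{"x":-0.003,"y":0,"z":0,"ax":0,"ay":0,"az":0,"claw":0},{"x":-0.002,"y":0,"z":0,"ax":0,"ay":0,"az":0,"claw":0},{"x":-0.002,"y":0,"z":0,"ax":0,"ay":0,"az":0,"claw":0},{"x":-0.001,"y":0,"z":0,"ax":0,"ay":0,"az":0,"claw":0}]'; python3 s.py
python3 -m creep '[{"x":-0.0015,"y":0,"z":0,"ax":0,"ay":0,"az":0,"claw":0},{"x":-0.0015,"y":0,"z":0,"ax":0,"ay":0,"az":0,"claw":0},{"x":-0.0015,"y":0,"z":0,"ax":0,"ay":0,"az":0,"claw":0},{"x":-0.0015,"y":0,"z":0,"ax":0,"ay":0,"az":0,"claw":0},{"x":-0.0015,"y":0,"z":0,"ax":0,"ay":0,"az":0,"claw":0}]'; python3 s.py
```

```text
time: 4.7
tool_pos: [476.4, 82.6, 75.5]
eef_rot: [0.0, 0.841, 0.541, 0.0]
ft_force: [-0.2, -0.3, 0.5]
gripper_width: -0.1
grasp_force: 0.0
t 4.7 yaw 1.143 polar 101.9 2.474 z 75.5 F tool [-0.4  -0.07 -0.54] j7 -1.08
time: 5.32
tool_pos: [473.1, 76.3, 75.3]
eef_rot: [-0.0, 0.841, 0.541, 0.0]
ft_force: [0.0, 2.8, 0.0]
gripper_width: 0.1
grasp_force: 1.3
t 5.33 yaw 1.143 polar 100.9 2.543 z 75.3 F tool [ 2.6  -1.16 -0.02] j7 -1.07
```

```bash
python3 -m creep '[{"x":-0.002,"y":-0.0004,"z":0,"ax":0,"ay":0,"az":-0.02,"claw":0},{"x":-0.002,"y":-0.0004,"z":0,"ax":0,"ay":0,"az":-0.02,"claw":0},{"x":-0.002,"y":-0.0004,"z":0,"ax":0,"ay":0,"az":-0.02,"claw":0},{"x":-0.002,"y":-0.0004,"z":0,"ax":0,"ay":0,"az":-0.02,"claw":0},{"x":-0.002,"y":-0.0004,"z":0,"ax":0,"ay":0,"az":-0.02,"claw":0}]'; python3 s.py
python3 -m creep '[{"x":-0.002,"y":-0.0004,"z":0,"ax":0,"ay":0,"az":-0.02,"claw":0},{"x":-0.002,"y":-0.0004,"z":0,"ax":0,"ay":0,"az":-0.02,"claw":0},{"x":-0.002,"y":-0.0004,"z":0,"ax":0,"ay":0,"az":-0.02,"claw":0},{"x":-0.002,"y":-0.0004,"z":0,"ax":0,"ay":0,"az":-0.02,"claw":0},{"x":-0.002,"y":-0.0004,"z":0,"ax":0,"ay":0,"az":-0.02,"claw":0}]'; python3 s.py
```

```text
time: 5.95
tool_pos: [467.7, 67.2, 75.3]
eef_rot: [0.0, 0.813, 0.583, 0.0]
ft_force: [-0.1, 1.3, -0.0]
gripper_width: 0.4
grasp_force: 0.6
t 5.95 yaw 1.244 polar 100.8 2.649 z 75.3 F tool [ 1.21 -0.47  0.02] j7 -0.96
time: 6.58
tool_pos: [463.0, 58.5, 75.4]
eef_rot: [0.0, 0.782, 0.623, 0.0]
ft_force: [2.6, 1.0, -0.8]
gripper_width: 0.3
grasp_force: 1.1
t 6.58 yaw 1.344 polar 101.3 2.746 z 75.4 F tool [1.58 2.27 0.85] j7 -0.86
```

```bash
python3 -m creep '[{"x":-0.002,"y":-0.0004,"z":0,"ax":0,"ay":0,"az":-0.02,"claw":0},{"x":-0.002,"y":-0.0004,"z":0,"ax":0,"ay":0,"az":-0.02,"claw":0},{"x":-0.002,"y":-0.0004,"z":0,"ax":0,"ay":0,"az":-0.02,"claw":0},{"x":-0.002,"y":-0.0004,"z":0,"ax":0,"ay":0,"az":-0.02,"claw":0},{"x":-0.002,"y":-0.0004,"z":0,"ax":0,"ay":0,"az":-0.02,"claw":0}]'>/dev/null; python3 s.py
```

```text
t 7.2 yaw 1.444 polar 101.8 2.85 z 75.3 F tool [1.96 0.96 0.22] j7 -0.76
```

```bash
python3 -m creep '[{"x":-0.002,"y":-0.0004,"z":0,"ax":0,"ay":0,"az":-0.02,"claw":0},{"x":-0.002,"y":-0.0004,"z":0,"ax":0,"ay":0,"az":-0.02,"claw":0},{"x":-0.002,"y":-0.0004,"z":0,"ax":0,"ay":0,"az":-0.02,"claw":0},{"x":-0.002,"y":-0.0004,"z":0,"ax":0,"ay":0,"az":-0.02,"claw":0},{"x":-0.002,"y":-0.0004,"z":0,"ax":0,"ay":0,"az":-0.02,"claw":0}]'>/dev/null; python3 s.py
```

```text
t 7.83 yaw 1.544 polar 102.5 2.95 z 75.2 F tool [1.24 0.59 0.41] j7 -0.65
```

```bash
python3 -m creep '[{"x":-0.002,"y":-0.0002,"z":0,"ax":0,"ay":0,"az":-0.02,"claw":0},{"x":-0.002,"y":-0.0002,"z":0,"ax":0,"ay":0,"az":-0.02,"claw":0},{"x":-0.002,"y":-0.0002,"z":0,"ax":0,"ay":0,"az":-0.02,"claw":0},{"x":-0.002,"y":-0.0002,"z":0,"ax":0,"ay":0,"az":-0.02,"claw":0},{"x":-0.002,"y":-0.0002,"z":0,"ax":0,"ay":0,"az":-0.02,"claw":0}]'>/dev/null; python3 s.py
```

```text
t 8.45 yaw 1.644 polar 101.7 3.05 z 75.2 F tool [ 1.08 -1.15  0.79] j7 -0.55
```

```bash
python3 -m creep '[{"x":-0.002,"y":-0.0003,"z":0,"ax":0,"ay":0,"az":-0.02,"claw":0},{"x":-0.002,"y":-0.0003,"z":0,"ax":0,"ay":0,"az":-0.02,"claw":0},{"x":-0.002,"y":-0.0003,"z":0,"ax":0,"ay":0,"az":-0.02,"claw":0},{"x":-0.002,"y":-0.0003,"z":0,"ax":0,"ay":0,"az":-0.02,"claw":0},{"x":-0.002,"y":-0.0003,"z":0,"ax":0,"ay":0,"az":-0.02,"claw":0}]'>/dev/null; python3 s.py
```

```text
t 9.07 yaw 1.744 polar 101.7 3.145 z 75.3 F tool [ 3.62 -1.32  0.71] j7 -0.44
```

```bash
python3 -m creep '[{"x":-0.001,"y":-0.0002,"z":0,"ax":0,"ay":0,"az":-0.01,"claw":0},{"x":-0.001,"y":-0.0002,"z":0,"ax":0,"ay":0,"az":-0.01,"claw":0},{"x":-0.001,"y":-0.0002,"z":0,"ax":0,"ay":0,"az":-0.01,"claw":0},{"x":-0.001,"y":-0.0002,"z":0,"ax":0,"ay":0,"az":-0.01,"claw":0},{"x":-0.001,"y":-0.0002,"z":0,"ax":0,"ay":0,"az":-0.01,"claw":0}]'>/dev/null; python3 s.py
```

```text
t 9.7 yaw 1.794 polar 101.7 3.195 z 75.3 F tool [3.52 1.29 1.41] j7 -0.39
```

Resistance is still around 3.5 N, so this is the detent. I'll keep the steps small.

```bash
python3 -m creep '[{"x":-0.001,"y":-0.0002,"z":0,"ax":0,"ay":0,"az":-0.01,"claw":0},{"x":-0.001,"y":-0.0002,"z":0,"ax":0,"ay":0,"az":-0.01,"claw":0},{"x":-0.001,"y":-0.0002,"z":0,"ax":0,"ay":0,"az":-0.01,"claw":0},{"x":-0.001,"y":-0.0002,"z":0,"ax":0,"ay":0,"az":-0.01,"claw":0},{"x":0,"y":0,"z":0,"ax":0,"ay":0,"az":0,"claw":0}]'>/dev/null; python3 s.py
```

```text
t 10.32 yaw 1.833 polar 101.8 3.241 z 75.4 F tool [ 1.97 -0.06 -0.24] j7 -0.34
```

```bash
cat > ang.py <<'E'
from s import *
def ang(file=None):
    c=ctrl.read_camera("scene") ;im=c["img"]
    H=cv2.cvtColor(im,cv2.COLOR_BGR2HSV)
    out={}
    for k,lo,hi,z in(("yellow",(22,140,80),(34,255,255),94),("post",(100,90,30),(130,255,255),99)):
        m=cv2.inRange(H,lo,hi);m[:150]=0;m[270:]=0;m[:,:205]=0;m[:,345:]=0
        v,u=np.nonzero(m)
        if len(u)>4:
            p=atz(c,(u.mean(),v.mean()),z)[:2]-C;out[k]=(len(u),np.hypot(*p).round(1),(np.arctan2(p[1],p[0])%(2*np.pi)).round(3))
    print(out)
    if file:cv2.imwrite(file,cv2.resize(im[140:280,200:400],None,fx=4,fy=4))
    im0=cv2.imread("pics/scene0.png")
    return im
if __name__=="__main__":
    import sys;st();ang(*sys.argv[1:])
E
python3 ang.py pics/b.png
python3 - <<'E'
from s import *
import ang
c0=dict(ctrl.read_camera("scene"));c0["img"]=cv2.imread("pics/scene0.png")
class K: 
    def read_camera(s,n): return c0
ang.ctrl=K();ang.ang()
E
```

```text
t 10.32 yaw 1.833 polar 101.8 3.241 z 75.4 F tool [ 1.97 -0.06 -0.24] j7 -0.34
{'yellow': (46, np.float64(52.2), np.float64(3.327)), 'post': (66, np.float64(93.3), np.float64(3.415))}
{'yellow': (33, np.float64(52.0), np.float64(2.541)), 'post': (75, np.float64(89.3), np.float64(2.596))}
```

View pics/b.png

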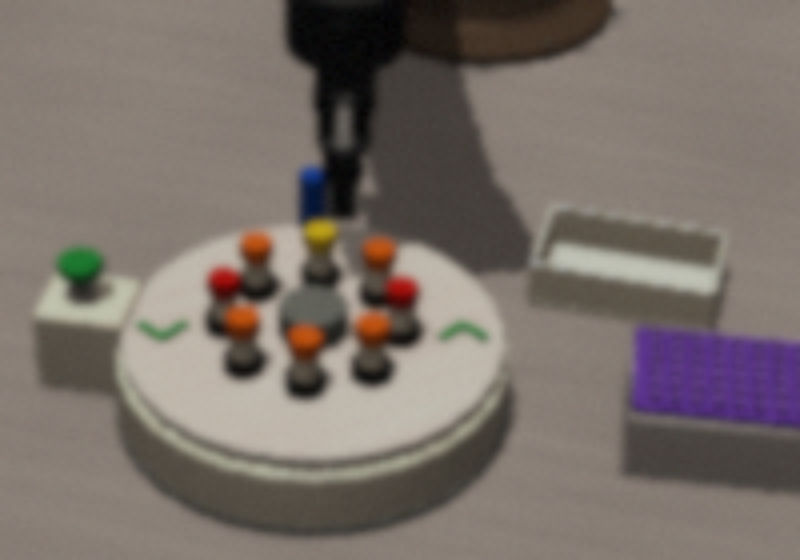

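```bash
python3 -m creep '[{"x":-0.001,"y":-0.0002,"z":0,"ax":0,"ay":0,"az":-0.01,"claw":0},{"x":-0.001,"y":-0.0002,"z":0,"ax":0,"ay":0,"az":-0.01,"claw":0},{"x":-0.001,"y":-0.0002,"z":0,"ax":0,"ay":0,"az":-0.01,"claw":0},{"x":0,"y":0,"z":0,"ax":0,"ay":0,"az":0,"claw":0},{"x":0,"y":0,"z":0,"ax":0,"ay":0,"az":0,"claw":0}]'>/dev/null; python3 ang.py;python3 s.py
```

```text
t 11.05 yaw 1.862 polar 102.1 3.267 z 75.3 F tool [ 0.11 -0.4  -0.33] j7 -0.31
{'yellow': (44, np.float64(51.3), np.float64(3.465)), 'post': (57, np.float64(91.8), np.float64(3.544))}
t 11.1 yaw 1.863 polar 102.0 3.266 z 75.3 F tool [-0.65  0.14 -0.77] j7 -0.31
```

```bash
python3 -m creep '[{"x":0.004,"y":0,"z":-0.01,"ax":0,"ay":0,"az":0,"claw":0},{"x":0,"y":0,"z":-0.02,"ax":0,"ay":0,"az":0,"claw":0},{"x":0,"y":0,"z":-0.03,"ax":0,"ay":0,"az":0,"claw":0},{"x":0,"y":0,"z":-0.03,"ax":0,"ay":0,"az":0,"claw":0},{"x":0,"y":0,"z":-0.02,"ax":0,"ay":0,"az":0,"claw":0}]'>/dev/null; python3 ang.py;python3 -c "
from s import *
go(568,-128.5,100)"
```

```text
t 11.72 yaw 1.863 polar 102.5 3.221 z 187.2 F tool [-0.33  0.59  0.18] j7 -0.13
{'yellow': (41, np.float64(51.7), np.float64(3.457)), 'post': (56, np.float64(91.6), np.float64(3.545))}
t 11.78 yaw 1.864 polar 101.4 3.219 z 189.1 F tool [ 0.67  0.94 -2.08] j7 -0.13
tool shift [-166.5   66.9   89.6]
```

```bash
python3 -m creep '[{"x":-0.0335,"y":0.0134,"z":0,"ax":0,"ay":0,"az":0,"claw":0},{"x":-0.0335,"y":0.0134,"z":0,"ax":0,"ay":0,"az":0,"claw":0},{"x":-0.0335,"y":0.0134,"z":0,"ax":0,"ay":0,"az":0,"claw":0},{"x":-0.0335,"y":0.0134,"z":0,"ax":0,"ay":0,"az":0,"claw":0},{"x":-0.0335,"y":0.0134,"z":0,"ax":0,"ay":0,"az":0,"claw":0}]'>/dev/null;  python3 -m creep '[{"x":0,"y":0,"z":0.02,"ax":0,"ay":0,"az":0,"claw":0},{"x":0,"y":0,"z":0.03,"ax":0,"ay":0,"az":0,"claw":0},{"x":0,"y":0,"z":0.02,"ax":0,"ay":0,"az":0,"claw":0},{"x":0,"y":0,"z":0.012,"ax":0,"ay":0,"az":0,"claw":0},{"x":0,"y":0,"z":0,"ax":0,"ay":0,"az":0,"claw":0}]'>/dev/null;python3 ang.py pics/c.png; python3 -c "
from s import *
go(568,-128.5,88)"
```

```text
t 13.03 yaw 1.863 polar 149.8 4.776 z 102.7 F tool [ 0.8   0.21 -1.11] j7 -0.01
{'yellow': (43, np.float64(51.8), np.float64(3.466)), 'post': (75, np.float64(92.9), np.float64(3.554))}
t 13.07 yaw 1.863 polar 149.9 4.78 z 103.5 F tool [ 0.58 -0.7  -0.26] j7 -0.0
tool shift [ 1.1  1.8 15.5]
```

View pics/c.png

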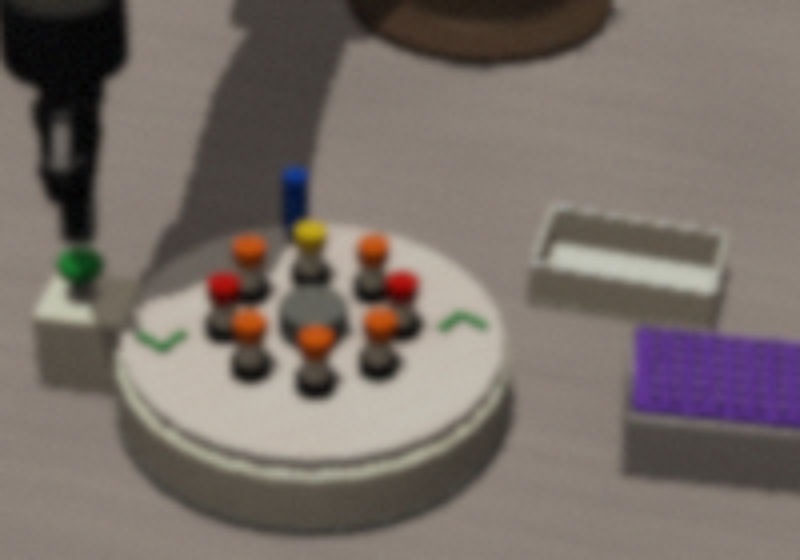

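The fingertip at crop (78,238) is centred over the button at (80,265). I'll lower it gently.

```bash
python3 -m creep '[{"x":0.001,"y":0.002,"z":0.004,"ax":0,"ay":0,"az":0,"claw":0},{"x":0,"y":0,"z":0.004,"ax":0,"ay":0,"az":0,"claw":0},{"x":0,"y":0,"z":0.003,"ax":0,"ay":0,"az":0,"claw":0},{"x":0,"y":0,"z":0.002,"ax":0,"ay":0,"az":0,"claw":0},{"x":0,"y":0,"z":0.001,"ax":0,"ay":0,"az":0,"claw":0}]'>/dev/null;python3 s.py; python3 -m creep '[{"x":0,"y":0,"z":0.001,"ax":0,"ay":0,"az":0,"claw":0},{"x":0,"y":0,"z":0.001,"ax":0,"ay":0,"az":0,"claw":0},{"x":0,"y":0,"z":0.001,"ax":0,"ay":0,"az":0,"claw":0},{"x":0,"y":0,"z":0.001,"ax":0,"ay":0,"az":0,"claw":0},{"x":0,"y":0,"z":0,"ax":0,"ay":0,"az":0,"claw":0}]'>/dev/null;python3 s.py
```

```text
t 13.7 yaw 1.863 polar 148.8 4.79 z 89.2 F tool [-0.58 -0.2  -1.09] j7 -0.02
t 14.32 yaw 1.863 polar 148.8 4.791 z 85.2 F tool [-0.79 -0.31 -1.68] j7 -0.02
```

```bash
python3 -m creep '[{"x":0,"y":0,"z":0.001,"ax":0,"ay":0,"az":0,"claw":0},{"x":0,"y":0,"z":0.001,"ax":0,"ay":0,"az":0,"claw":0},{"x":0,"y":0,"z":0.001,"ax":0,"ay":0,"az":0,"claw":0},{"x":0,"y":0,"z":0,"ax":0,"ay":0,"az":0,"claw":0},{"x":0,"y":0,"z":0,"ax":0,"ay":0,"az":0,"claw":0}]'>/dev/null;python3 s.py
```

```text
t 14.95 yaw 1.863 polar 148.8 4.791 z 82.1 F tool [-0.03 -0.31 -0.68] j7 -0.03
```

```bash
python3 -m creep '[{"x":0,"y":0,"z":0.001,"ax":0,"ay":0,"az":0,"claw":0},{"x":0,"y":0,"z":0.001,"ax":0,"ay":0,"az":0,"claw":0},{"x":0,"y":0,"z":0.001,"ax":0,"ay":0,"az":0,"claw":0},{"x":0,"y":0,"z":0.001,"ax":0,"ay":0,"az":0,"claw":0},{"x":0,"y":0,"z":0,"ax":0,"ay":0,"az":0,"claw":0}]'>/dev/null;python3 s.py
```

```text
t 15.57 yaw 1.863 polar 148.8 4.79 z 78.1 F tool [-0.05 -0.28 -0.  ] j7 -0.03
```

```bash
python3 -m creep '[{"x":0,"y":0,"z":0.0005,"ax":0,"ay":0,"az":0,"claw":0},{"x":0,"y":0,"z":0.0005,"ax":0,"ay":0,"az":0,"claw":0},{"x":0,"y":0,"z":0.0005,"ax":0,"ay":0,"az":0,"claw":0},{"x":0,"y":0,"z":0.0005,"ax":0,"ay":0,"az":0,"claw":0},{"x":0,"y":0,"z":0.0005,"ax":0,"ay":0,"az":0,"claw":0}]'>/dev/null;python3 ang.py pics/d.png
```

```text
t 16.2 yaw 1.863 polar 148.8 4.791 z 76.1 F tool [ 0.65 -2.65 -9.05] j7 -0.03
{'yellow': (44, np.float64(51.3), np.float64(3.465)), 'post': (73, np.float64(92.1), np.float64(3.557))}
```

View pics/d.png

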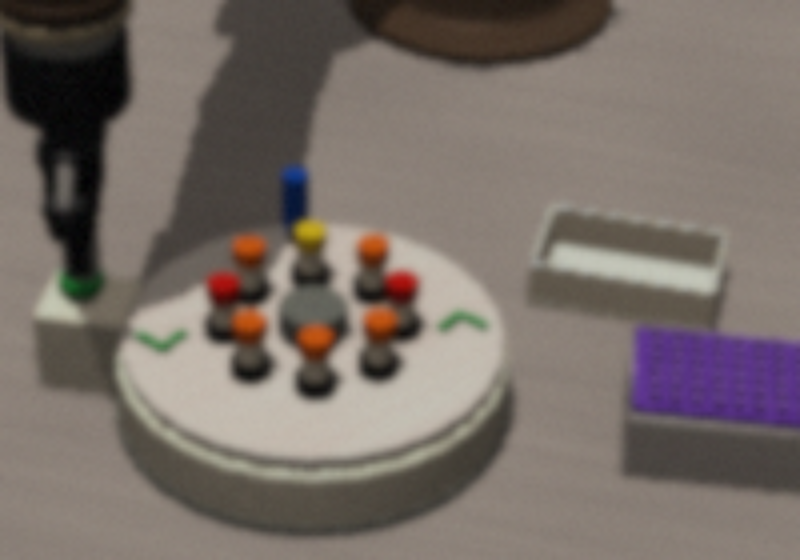

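The button is down (crop (80,287)) and resting on its end stop at z ≈ 76 with 9 N. I'll add a small extra press, then lift off.

```bash
python3 -m creep '[{"x":0,"y":0,"z":0.0002,"ax":0,"ay":0,"az":0,"claw":0},{"x":0,"y":0,"z":0,"ax":0,"ay":0,"az":0,"claw":0},{"x":0,"y":0,"z":0,"ax":0,"ay":0,"az":0,"claw":0},{"x":0,"y":0,"z":0,"ax":0,"ay":0,"az":0,"claw":0},{"x":0,"y":0,"z":0,"ax":0,"ay":0,"az":0,"claw":0}]'>/dev/null;python3 s.py
python3 -m creep '[{"x":0,"y":0,"z":-0.005,"ax":0,"ay":0,"az":0,"claw":0},{"x":0,"y":0,"z":-0.02,"ax":0,"ay":0,"az":0,"claw":0},{"x":0,"y":0,"z":-0.04,"ax":0,"ay":0,"az":0,"claw":0},{"x":0,"y":0,"z":-0.04,"ax":0,"ay":0,"az":0,"claw":0},{"x":0,"y":0,"z":-0.04,"ax":0,"ay":0,"az":0,"claw":0}]'>/dev/null
python3 -m creep '[{"x":0.02,"y":-0.04,"z":0,"ax":0,"ay":0,"az":0,"claw":0},{"x":0.02,"y":-0.04,"z":0,"ax":0,"ay":0,"az":0,"claw":0},{"x":0.02,"y":-0.04,"z":0,"ax":0,"ay":0,"az":0,"claw":0},{"x":0,"y":0,"z":0,"ax":0,"ay":0,"az":0,"claw":0},{"x":0,"y":0,"z":0,"ax":0,"ay":0,"az":0,"claw":0}]'>/dev/null
python3 ang.py pics/e.png
python3 - <<'E'
from h import *
c=ctrl.read_camera("top");H=cv2.cvtColor(c["img"],cv2.COLOR_BGR2HSV);m=cv2.inRange(H,(40,90,40),(85,255,255));m[:,:338]=0
v,u=np.nonzero(m);D=c["depth"][v,u];print(len(u))
if len(u):
    K=np.array(c["camera_matrix"]);P=np.c_[(u-K[0,2])/K[0,0]*D,(v-K[1,2])/K[1,1]*D,D];W=rot(c["attitude"]).apply(P)+c["position"];print(np.median(W,0))
E
```

```text
t 16.88 yaw 1.863 polar 148.8 4.791 z 76.1 F tool [ 0.25 -1.43 -7.05] j7 -0.03
t 18.12 yaw 1.862 polar 173.7 3.952 z 221.7 F tool [-0.94  1.01 -0.55] j7 0.2
{'yellow': (44, np.float64(51.9), np.float64(3.46)), 'post': (80, np.float64(92.2), np.float64(3.547))}
127
[ 567.16661459 -127.24439412   75.97597826]
```

View pics/e.png

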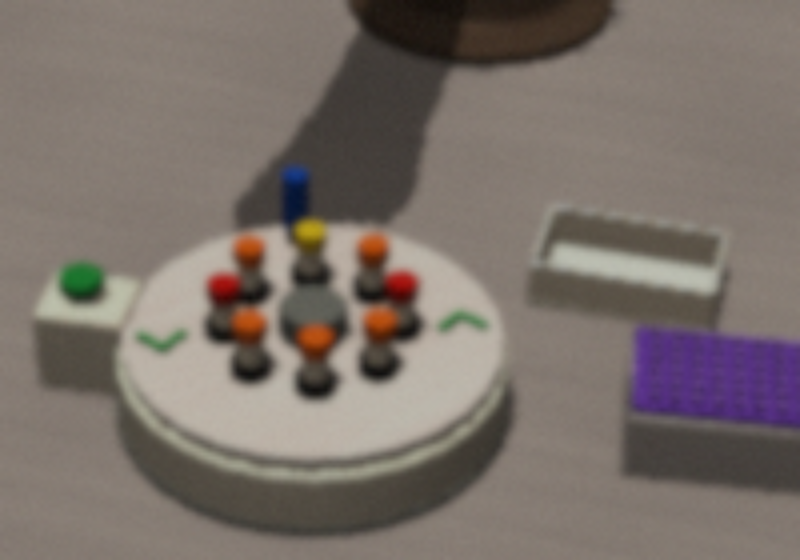

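The button top is at 76 mm (crop (82,280)), so it is fully down. The table hasn't moved, and the robot is clear of everything.

```bash
python3 -c "
from station import ctrl
print(ctrl.hand_in())"
```

```text
the job is handed in; nothing more can be done
None
```

The carousel snapped over its detent into its station, the lock button is fully down (top at 76 mm), the arm is clear of everything, and the job was handed in at about 18 s; highest forces read between moves were 3.6 N at the post and 9 N at the button, and I did not push again to feel the stop.

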